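# Pin the touch mixer down and hold a flask pressed in its sprung cradle

### The job

Anchor the touch mixer first: take the steel pin out of the white rack and push it fully home through the hole in the steel lug at the mixer's side. Then pick up the round flask, seat it upright in the mixer's sprung ring cradle, press it gently all the way down to the stop to run the mixer, and finish while still holding it pressed down there. Keep the flask upright, do not ram the cradle, and leave everything else on the bench where it is.

Things in the scene. Friction and masses are not known exactly. Their poses are not given: they have to be found in the camera images.
- pin: steel anchor pin, axis upright along its z. Origin at the tip of its foot. Shank 10 mm diameter and 36 mm long with a chamfered foot (6 mm across at the tip), then a collar 22 mm diameter and 4 mm thick (z 36 to 40 mm), then a plain round grip 14 mm diameter and 42 mm tall (z 40 to 82 mm). 80 g. At first it stands in an end hole of the rack, its collar resting on the rack's top
- rack: white plastic rack, a fixed block 120 x 50 x 40 mm (its x, y, z) with a row of three 13 mm through holes along its x, 35 mm apart; origin under its centre. The pin stands in the hole at x = -35 mm, a vial in the hole at x = +35 mm, the middle hole is empty
- mixer: white touch mixer standing fast on the bench: square housing 130 x 130 mm, 60 mm tall; origin under the centre of the housing, z up. On its top is the sprung ring cradle; from its -y side a steel anchor lug 46 x 46 mm and 40 mm tall sticks out, joined to the housing by a web as wide as the lug in x, 12 mm thick, with its top level with the lug's top; the housing's wall is 50 mm from the hole's axis
- anchor_hole (a point): centre of the mouth of the hole in the steel anchor lug, in the lug's flat top 40 mm above the bench: upright through hole 12.6 mm diameter with a 2 mm chamfer, 40 mm deep down to the bench. At mixer frame (-20, -115, 40) mm. The pin is home when its collar lies on the lug's top
- ring_top (a point): centre of the cradle ring's upper edge. The cradle is a black rubber-faced ring on a coil spring, 81 mm outer diameter at the top, 69 mm inner diameter at the top narrowing to 59 mm, 12 mm tall, its upper edge 97 mm above the bench when up. It sits at the mixer's centre and moves straight down
- cradle (a joint): how far the ring is pressed down, m: 0 = up, 0.018 = at its bottom stop. The spring needs about 2 N to start moving, rising by 0.7 N per mm to about 14.5 N at the stop; the flask's weight helps and sinks it by only about 0.5 to 2.5 mm; the mixer springs the ring up again when it is let go
- flask: the round flask: stoppered clear glass, a ball 84 mm diameter with a small flat bottom (36 mm across) and a straight neck 28 mm diameter from z 77 to 132 mm, a lip 35 mm diameter from z 132 to 138 mm and a black stopper 26 mm diameter on top to z 150 mm. Origin at the centre of its flat bottom, z up the neck; the ball's centre is at z 38 mm. About 280 g. Stands on the bench. Resting centrally in the ring its bottom is about 14 to 16 mm lower than the ring's upper edge
- conical: bystander: stoppered conical glass flask, 80 mm base diameter, 130 mm tall, origin under its base; leave it standing
- bottle: bystander: amber glass bottle, 60 mm diameter, 120 mm tall, origin under its base; leave it standing
- vial: bystander: small glass vial 11 mm diameter, 64 mm tall with a white cap, in the rack's other end hole, origin under its base
- beaker: bystander: glass beaker 56 mm diameter, 75 mm tall, origin under its base
- dishes: bystander: stack of two Petri dishes 86 mm diameter, 29 mm tall, origin under its base
- pipette: bystander: hand pipette lying flat along its y, 270 mm long, 26 mm thick, origin underneath near its middle
Mind the look-alikes: they are no part of the job. Leave any red look-alike of the flask alone.

How it is judged (in metres and radians):
On the way, in this order (a step that is already met when the one before it is completed fails the run):
1. the pin is home in the lug's hole, its collar down on the lug (horizontal distance between pin and anchor_hole below 0.004 m and z of pin in the frame of anchor_hole below -0.033 m and angle between pin's own z axis and vertical below 0.08 rad), for 0.2 s.
2. the round flask sits upright in the ring and is pressed down to the stop (value of joint cradle above 0.0145 m and horizontal distance between flask and ring_top below 0.006 m and angle between flask's own z axis and vertical below 0.14 rad and z of flask in the frame of ring_top below -0.005 m and contact force between flask and cradle above 6 N and contact force between the fingers and flask above 2 N), for 0.3 s.
At the end, for the whole second after the job is handed in: Pin in the lug hole (4 mm off axis, collar within 3 mm of the lug, 0.08 rad); round flask upright (0.14 rad), within 6 mm of the ring axis, bottom 5 mm or more below the ring edge, pressing the ring down 14.5 mm or more with over 6 N; fingers still bear on the flask with over 2 N (all of step 1 and all of step 2); the arm keeps its last pose, push and grip.
It fails at once if a bystander is shifted by more than 40 mm (distance of any of conical, bottle, vial, beaker, dishes, pipette from where it was at the start of the episode above 0.04 m).
It fails at once if the round flask is tipped by more than 0.6 rad (angle between flask's own z axis and vertical above 0.6 rad).
It fails at once if the cradle is rammed: more than 90 N between flask and cradle (contact force between flask and cradle above 90 N).
It also fails if it takes over 69 s, if anything falls off the work surface, if the arm or the gripper's body presses on something with over 40 N, if the wrist force passes 120 N, or if a joint passes its speed limit or range.

### The arm

A 6-joint arm with a two-finger parallel gripper is mounted at the origin on the work surface. World frame = base frame: x ahead of the robot, y to its left, z up, the work surface at z = 0. Lengths are in m, angles in degrees, forces in N, time in s.
With the tool pointing down it reaches from about 0.35 to 0.775 m from the base axis. Payload 5.5 kg.
Tool frame: the origin (TCP) lies midway between the tips of the shut fingers; the grasp point (between the pads) lies 19 mm behind it; z points along the fingers, y is the direction in which the jaws open and shut (so a half turn about z gives the same grasp; the last joint's range is limited). The gripper opens to 85 mm and grips with 20 to 120 N. Pads are 22 mm wide; open, the fingers measure 114 mm over their backs; the gripper's body (76 mm by 85 mm) begins 54 mm behind the grasp point. The pads swing forward as they close: fully open they stand 13 mm farther back than shut.
Start: joints at [-83.4, 17.945, 2.641, 74.691, 0, 82.002], TCP at [0.145, -0.556, 0.231] pointing down, gripper open.
Joint ranges: [-158.12, 158.12], [-49.38, 96.58], [-58.88, 72.47], [-126.05, 133.96], [-84.25, 85.87], [-180, 180]. Speed limits (degrees/s): [147.25, 147.25, 180, 180, 180, 180].

### API

Orientations are given as a 3x3 rotation matrix whose columns are the frame's x, y, z axes.
In Python, from cell import bot, imaging gives the robot as it stands.
- The arm moves only by the tool drive_tool, never from a script. Its argument "targets" is text: rows parted by semicolons, each of 4 numbers parted by spaces: the shift along the tool's x, y, z in cm, then the turn about the tool's z in degrees. A call has exactly 10 rows; each row shifts and turns the commanded pose from where the row before left it, along the tool's axes as they then stand; what a row does not reach is not made up. A row lasts 1/12 s, in which the tool goes at most 41.7 mm and 7.16 degrees, less where a joint would pass 70% of its speed; a pose out of reach is approached as far as the arm can. A call with a gripper value outside its range is refused whole. "jaw" is the opening, from 0 (shut) to 1 (fully open), set as the call begins (left out, the last holds). The fingers move at their own pace and stop on an object; the grip force is fixed at half the most. Time passes only in rows, so rows that do not move let the fingers close, or fill a call up. It gives the time, the measured TCP pose, the force and the opening at its end, in the units of the state.
- bot.get_state(): the state, without advancing time (a new reading comes with each control period).
- imaging.snapshot(name): name is "side" or "top"; returns (picture, depth): 420x560x3 uint8, blue, green, red; 420x560 float32, m along the optical axis (not along the pixel's ray), 0 where there is no reading.
- imaging.camera_params(name): a dict with "intrinsics" (3x3 intrinsics, pixels), "origin" and "attitude" of the camera in the world. Camera axes: x right, y down, z forward; pixel columns grow to the right and rows downward; lengths in m; the calibration is good to about 2 mm. A picture is of the moment at which its call begins. camera_params takes no time and is no camera call.
- bot.close_job(): hands the job in, once; it reports no verdict.
The state is a dict: "time_s": time; "q": joint angles; "joint_vel": joint speeds; "joint_efforts": joint torques, N m; "position": TCP position; "ee_rot": TCP orientation; "wrist_force": force on the tool from outside, world axes, zero at the start; "ft_torque": the same for the moment, N m; "grip_width": opening from 0.0 (shut) to 1.0 (fully open).
Only numpy, scipy, OpenCV 4.12 (cv2) and the standard library are available. Lean on these libraries where they do the work, as an engineer would, in place of code of your own. Each camera call takes 0.05 s, during which the arm holds its last target. There are 200 camera calls.

## Working session

There is one attempt and no reset: what is moved stays moved. The work goes in short steps, Python scripts to look and compute and a tool call to move; the robot and the scene stay as the last step left them, time stands still between calls to the robot, and variables do not carry over. Pictures are saved under pics/ and viewed, about 8 in all and at most 12, crops included, and the job is handed in when it is done.

Besides the shell and the picture viewer there is one more tool, called after "Call:" as name(argument=value, ...), one argument or row to a line, values as JSON. drive_tool: Moves the arm, as the interface text tells. Its arguments: {"type":"object","properties":{"targets":{"type":"string"},"jaw":{"type":"number"}},"required":["targets"]}

```bash
mkdir -p pics; ls
python3 - <<'E'
from cell import bot, imaging
import cv2,numpy as np
s=bot.get_state(); print(s)
for n in("top","side"):
    im,d=imaging.snapshot(n); cv2.imwrite(f"pics/{n}0.png",im); np.save(f"pics/{n}0.npy",d); print(imaging.camera_params(n))
E
```

```text
pics
{'time_s': 0.0, 'q': array([-8.34011139e+01,  1.79902547e+01,  2.57560174e+00,  7.46902095e+01,
       -4.00519284e-04,  8.20023772e+01]), 'joint_vel': array([ 0.05707104,  0.01001199,  0.02988938,  0.00644886,  0.07708201,
       -0.00342157]), 'joint_efforts': array([ 3.25236499e-05, -4.80626750e+01,  2.98533851e+01,  1.95334491e-02,
       -1.26946256e-04, -3.53147335e-06]), 'position': array([ 0.14484271, -0.55592089,  0.23040452]), 'ee_rot': array([[ 9.67724553e-01,  2.52010204e-01, -2.17265936e-04],
       [ 2.52010176e-01, -9.67722878e-01,  1.81726503e-03],
       [ 2.47716112e-04, -1.81336521e-03, -9.99998325e-01]]), 'wrist_force': array([-0.68171551,  0.32419685,  0.24093665]), 'ft_torque': array([-0.00685359,  0.02955265, -0.05309511]), 'grip_width': 1.000414024192675}
{'intrinsics': array([[473.59836266,   0.        , 280.15636392],
       [  0.        , 473.59836266, 216.14530711],
       [  0.        ,   0.        ,   1.        ]]), 'origin': array([0.48147447, 0.02603985, 1.22926953]), 'attitude': array([[-0.01598184, -0.99731549,  0.07145905],
       [-0.99985665,  0.01634041,  0.00443593],
       [-0.00559169, -0.07137791, -0.99743367]])}
{'intrinsics': array([[520.1695606 ,   0.        , 277.90239264],
       [  0.        , 520.1695606 , 200.97755005],
       [  0.        ,   0.        ,   1.        ]]), 'origin': array([ 0.41886537, -1.09492503,  0.75794818]), 'attitude': array([[ 0.99085224, -0.08085846,  0.10804511],
       [-0.13427793, -0.51084899,  0.8491188 ],
       [-0.0134637 , -0.85585934, -0.51703338]])}
```

View pics/top0.png

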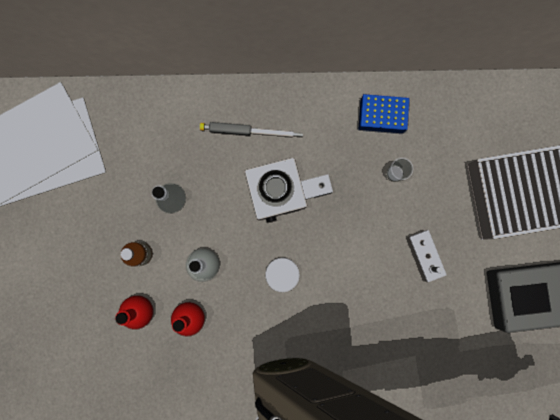

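View pics/side0.png

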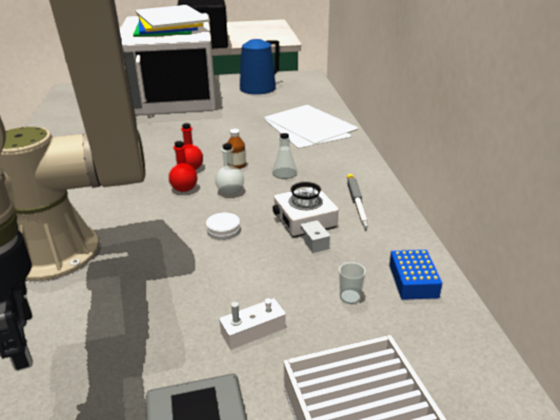

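Top view: the mixer is at (275,188), its lug hole at about (322,186), and the rack at (427,255). In the rack, the pin is probably the one at (434,268), since its grip is tall and grey in the side view at (235,312), and the vial is at (423,240). The flask candidates are clear round (204,264), clear conical (170,198), and red look-alikes at (135,313) and (188,318). The clear round one fits. Next is one enlarged crop to confirm both.

```bash
cat > h.py <<'E'
import numpy as np,cv2
from cell import bot,imaging
P={n:imaging.camera_params(n) for n in("top","side")}
def ray(n,uv):
    p=P[n]; d=np.linalg.solve(p["intrinsics"],[uv[0],uv[1],1.]); return np.array(p["origin"]),np.array(p["attitude"])@d
def onz(n,uv,z):
    o,d=ray(n,uv); return (o+d*(z-o[2])/d[2])
def proj(n,X):
    p=P[n]; c=p["intrinsics"]@(p["attitude"].T@(np.array(X)-p["origin"])); return c[:2]/c[2]
def two(uvt,uvs):
    o1,d1=ray("top",uvt);o2,d2=ray("side",uvs)
    A=np.stack([d1,-d2],1);t=np.linalg.lstsq(A,o2-o1,rcond=None)[0]
    a,b=o1+t[0]*d1,o2+t[1]*d2; return (a+b)/2,np.linalg.norm(a-b)
E
python3 - <<'E'
import cv2,numpy as np
t=cv2.imread("pics/top0.png");s=cv2.imread("pics/side0.png")
def c(i,u,v,w,h): return cv2.resize(i[v:v+h,u:u+w],(400,300),interpolation=cv2.INTER_CUBIC)
cv2.imwrite("pics/crop0.png",np.vstack([np.hstack([c(t,400,226,64,48+12)[:,:],c(t,240,150,100,75)]),np.hstack([c(s,212,292,80,60),c(t,164,230,80,60)])]))
E
```

```text
(no output)
```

View pics/crop0.png

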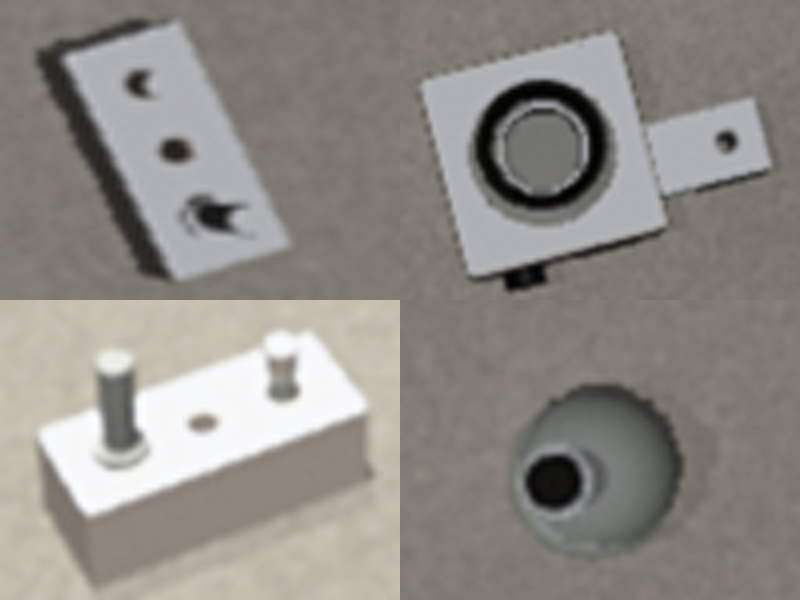

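The crop confirms the choice. The pin is the tall grey grip with a collar (side (235,304), near end of the rack), and the vial is the short white-capped one. The flask is the clear ball with a neck and black stopper (top (195,266)). The lug hole is at (321.5,185).

Run:
```python
from h import *
np.set_printoptions(precision=4,suppress=True)
t=cv2.imread("pics/top0.png");s=cv2.imread("pics/side0.png")
g=cv2.cvtColor(t,cv2.COLOR_BGR2GRAY)
def rect(u,v,w,h,th):
    m=np.zeros_like(g); m[v:v+h,u:u+w]=(g[v:v+h,u:u+w]>th)*255
    c=max(cv2.findContours(m,0,2)[0],key=cv2.contourArea); return c
c=rect(400,222,55,65,140); r=cv2.minAreaRect(c); b=cv2.boxPoints(r)
B=np.array([onz("top",x,.04)[:2] for x in b]); C=B.mean(0); print("rack",r,C,[np.linalg.norm(B[i]-B[i-1]) for i in(0,1)])
e=[B[i]-B[i-1] for i in(0,1)]; L=max(e,key=np.linalg.norm); L=L/np.linalg.norm(L); L*=-np.sign(L[0])
print("rack axis to pin",L,np.degrees(np.arctan2(L[1],L[0])),"pin",C+.035*L,"midhole",onz("top",(428.2,256),.04))
print("pin side top",onz("side",(235,303.6),.086), "collar", onz("side",(236.2,382/1 if 0 else 382.),.04) if 0 else onz("side",(212+122/5,292+152/5),.042))
hs=onz("top",(321.5,185),.04);print("hole",hs)
H=[onz("top",(240+(x-400)/4,150+y/4),.06)[:2] for x,y in((422,80),(612,32),(667,228),(470,278))]
H=np.array(H);m=H.mean(0);print("mixer",m,[np.linalg.norm(H[i]-H[i-1]) for i in range(4)])
# mixer axes
ax=(H[1]-H[0]+H[2]-H[3]);ax/=np.linalg.norm(ax);print("top edge dir (=-y mixer)",ax)
my=-ax;mx=np.array([my[1],-my[0]]);print("hole pred",m+mx*-.02+my*-.115)
print("ring",onz("top",(275.2,186.3),.097))
print("flask stopper",onz("top",(194.8,266),.15),"ball",onz("top",(203.4,264),.040))
for n,X in(("side",[*m,.097]),("side",[*onz("top",(194.8,266),.15)[:2],.15]),("side",hs)):print(proj(n,X))
d=np.load("pics/top0.npy")
for u,v in((195,266),(321,179),(428,262),(260,180)):print(d[v,u], end=' ')
```

```text
rack ((428.2240905761719, 255.81036376953125), (48.46648406982422, 19.869400024414062), 68.19859313964844) [ 0.4615 -0.3369] [np.float64(0.11973281883869827), np.float64(0.0500982142708917)]
rack axis to pin [-0.9403 -0.3403] -160.10549453130912 pin [ 0.4286 -0.3488] midhole [ 0.4608 -0.3369  0.04  ]
pin side top [ 0.429  -0.3497  0.086 ] collar [ 0.429  -0.3541  0.042 ]
hole [ 0.6439 -0.0744  0.04  ]
mixer [0.6342 0.0413] [np.float64(0.12737045147257656), np.float64(0.12226384585298977), np.float64(0.1274165128516473), np.float64(0.12584162227627832)]
top edge dir (=-y mixer) [ 0.2309 -0.973 ]
hole pred [ 0.6413 -0.0752]
ring [0.6348 0.0419 0.097 ]
flask stopper [0.4485 0.2264 0.15  ] ball [0.4498 0.2253 0.04  ]
[305.184  188.3972]
[227.3682 144.2192]
[317.3118 231.8726]
1.0735778 1.2005751 1.1819253 1.1793727
```

Call:
drive_tool(
  targets="3.27 -1.29 0.8 0;3.27 -1.29 0.8 0;3.27 -1.29 0.8 0;3.27 -1.29 0.8 0;3.27 -1.29 0.8 0;3.27 -1.29 0.8 0;3.27 -1.29 0.8 0;3.27 -1.29 0.8 0;3.27 -1.29 0.8 0;3.27 -1.29 0.8 0",
  jaw=1,
)

```text
time_s: 0.93
position: [0.4298, -0.3478, 0.1506]
ee_rot: [[0.968, 0.252, -0.0], [0.252, -0.968, 0.0], [-0.0, -0.0, -1.0]]
wrist_force: [0.3, -0.9, 0.1]
grip_width: 0.998
```

Call:
drive_tool(
  targets="-0.13 0.09 1 0;0 0 1.5 0;0 0 1.5 0;0 0 1.5 0;0 0 1.5 0;0 0 1.5 0;0 0 1.0 0;0 0 0.6 0;0 0 0 0;0 0 0 0",
)

```text
time_s: 1.77
position: [0.4277, -0.3505, 0.0503]
ee_rot: [[0.968, 0.252, -0.0], [0.252, -0.968, 0.0], [-0.0, -0.0, -1.0]]
wrist_force: [0.0, -0.2, 0.3]
grip_width: 0.997
```

Call:
drive_tool(
  targets="0 0 0 0;0 0 0 0;0 0 0 0;0 0 0 0;0 0 0 0;0 0 0 0;0 0 0 0;0 0 0 0;0 0 0 0;0 0 0 0",
  jaw=0,
)

```text
time_s: 2.6
position: [0.4279, -0.3506, 0.0506]
ee_rot: [[0.968, 0.252, 0.0], [0.252, -0.968, -0.0], [0.0, 0.0, -1.0]]
wrist_force: [-0.5, 0.5, 3.5]
grip_width: 0.144
```

Call:
drive_tool(
  targets="0 0 -1 0;0 0 -1.5 0;0 0 -1.5 0;0 0 -1.5 0;0 0 -1.5 0;0 0 0 -7;0 0 0 -7;0 0 0 -7;0 0 0 -7;0 0 0 -7",
)

```text
time_s: 3.43
position: [0.4277, -0.3503, 0.1206]
ee_rot: [[0.644, 0.765, -0.0], [0.765, -0.644, 0.0], [-0.0, -0.0, -1.0]]
wrist_force: [0.2, -0.1, 0.2]
grip_width: 0.145
```

Call:
drive_tool(
  targets="0 0 0 -7;0 0 0 -7;0 0 0 -7;0 0 0 -7;0 0 0 -7;0 0 0 -7;0 0 0 -7;0 0 0 -4;0 0 0 0;0 0 0 0",
)

```text
time_s: 4.27
position: [0.4277, -0.3503, 0.1204]
ee_rot: [[-0.216, 0.976, -0.0], [0.976, 0.216, 0.0], [0.0, -0.0, -1.0]]
wrist_force: [-0.0, 0.7, -0.6]
grip_width: 0.147
```

Call:
drive_tool(
  targets="2.23 2.7 0 0;2.23 2.7 0 0;2.23 2.7 0 0;2.23 2.7 0 0;2.23 2.7 0 0;2.23 2.7 0 0;2.23 2.7 0 0;2.23 2.7 0 0;2.23 2.7 0 0;2.23 2.7 0 0",
)

```text
time_s: 5.1
position: [0.6434, -0.0723, 0.1204]
ee_rot: [[-0.216, 0.976, -0.0], [0.976, 0.216, -0.0], [-0.0, -0.0, -1.0]]
wrist_force: [0.7, -0.1, -0.7]
grip_width: 0.146
```

Run:
```python
from h import *
np.set_printoptions(precision=4,suppress=True)
im={}
for n in("top","side"):
    im[n],d=imaging.snapshot(n); cv2.imwrite(f"pics/{n}1.png",im[n])
print(bot.get_state()["position"])
for n,X in(("side",[.643,-.0745,.04]),("side",[.643,-.0745,.074]),("top",[.643,-.0745,.074])):print(n,proj(n,X))
c=cv2.resize(im["side"][170:250,265:372],(800,600),interpolation=cv2.INTER_CUBIC)
cv2.imwrite("pics/crop1.png",c)
```

```text
[ 0.6453 -0.0695  0.1201]
side [316.9517 231.9171]
side [317.312  220.1895]
top [322.6572 183.4673]
```

View pics/crop1.png

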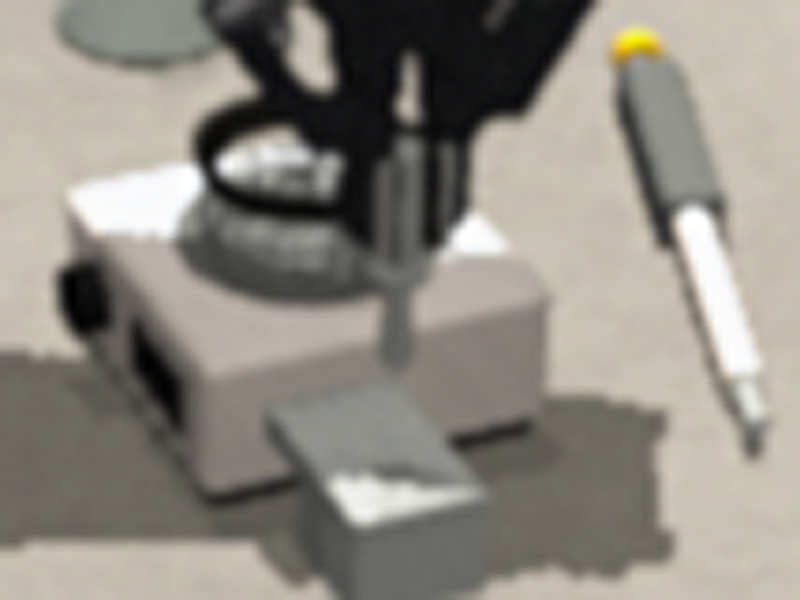

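The crop shows the pin held upright above and slightly past the lug, with its foot at side px (317.8,218.7). I'll fix the hole's position from the first side and top pictures and compare.

Run:
```python
from h import *
np.set_printoptions(precision=4,suppress=True)
t=cv2.imread("pics/top0.png",0).astype(float);s=cv2.imread("pics/side0.png",0).astype(float)
print(s[228:238,310:325].astype(int)); print(t[179:192,314:330].astype(int))
for n,g,(u0,v0) in(("top",t,(321,185)),("side",s,(317,233))):
    w=g[v0-5:v0+6,u0-6:u0+7]; k=np.clip(np.median(w)-12-w,0,None); V,U=np.mgrid[v0-5:v0+6,u0-6:u0+7]
    c=((k*U).sum()/k.sum(),(k*V).sum()/k.sum()); print(n,c,onz(n,c,.04))
print("foot@.074",onz("side",(317.8,218.7),.074), "TCP",bot.get_state()["position"])
```

```text
[[233 235 235 234 234 233 233 233 234 235 235 236 237 227 177]
 [232 233 234 235 235 234 233 233 234 235 235 235 237 237 216]
 [232 232 233 234 235 233 230 230 230 234 235 235 235 236 236]
 [232 232 233 231 227 211 201 201 206 217 231 235 235 234 235]
 [233 232 232 228 204 164 141 138 146 175 216 233 234 233 234]
 [234 233 233 229 199 150 119 111 121 157 209 231 233 234 233]
 [235 235 234 232 221 198 180 176 187 205 226 232 233 234 235]
 [225 234 234 233 233 232 228 227 231 235 234 234 234 235 236]
 [195 231 235 234 234 235 234 235 237 237 236 235 233 227 218]
 [153 215 236 236 236 235 235 235 235 230 218 206 194 178 162]]
[[177 177 176 175 175 175 175 176 176 175 175 176 174 177 174 151]
 [176 176 176 175 175 176 176 177 177 177 176 175 175 175 177 161]
 [174 175 175 175 177 177 175 169 170 174 176 177 175 175 176 167]
 [175 174 175 177 175 165 149 131 133 154 172 177 176 176 176 171]
 [174 175 175 177 166 121  78  59  62 108 157 177 176 175 176 178]
 [176 175 175 175 152  85  43  31  27  66 136 176 177 175 176 177]
 [175 175 176 175 152  98  78  61  29  51 119 169 177 175 176 177]
 [175 175 176 178 163 127 111  90  49  75 135 172 176 175 175 176]
 [175 175 175 176 171 151 124  99  87 125 161 176 176 175 175 176]
 [175 174 175 175 177 172 154 139 143 166 177 177 175 175 174 175]
 [175 176 175 175 176 176 176 177 177 178 177 175 175 175 176 176]
 [175 175 175 175 175 175 177 176 177 177 176 175 176 176 177 177]
 [174 174 175 176 175 174 175 175 176 176 177 177 178 178 179 179]]
top (np.float64(321.344169917642), np.float64(184.72691807542262)) [ 0.6446 -0.0741  0.04  ]
side (np.float64(318.0680564071122), np.float64(234.44635193133047)) [ 0.6435 -0.0854  0.04  ]
foot@.074 [ 0.6454 -0.0683  0.074 ] TCP [ 0.6453 -0.0695  0.1201]
```

Call:
drive_tool(
  targets="-0.3 -0.15 0 0;-0.3 -0.15 0 0;0 0 0.5 0;0 0 0.5 0;0 0 0.5 0;0 0 0.5 0;0 0 0.4 0;0 0 0.4 0;0 0 0.2 0;0 0 0.2 0",
)

```text
time_s: 6.03
position: [0.6409, -0.0804, 0.0879]
ee_rot: [[-0.218, 0.976, -0.0], [0.976, 0.218, 0.0], [0.0, -0.0, -1.0]]
wrist_force: [-0.7, -0.8, -0.5]
grip_width: 0.148
```

Call:
drive_tool(
  targets="0 0 0.1 0;0 0 0.1 0;0 0 0.1 0;0 0 0.1 0;0 0 0.1 0;0 0 0.1 0;0 0 0.1 0;0 0 0 0;0 0 0 0;0 0 0 0",
)

```text
time_s: 6.87
position: [0.6418, -0.0805, 0.0855]
ee_rot: [[-0.218, 0.976, 0.004], [0.976, 0.218, -0.001], [-0.002, 0.003, -1.0]]
wrist_force: [-6.6, 1.2, 18.8]
grip_width: 0.146
```

Call:
drive_tool(
  targets="0 0 -0.5 0;0 0 -0.5 0;0.25 0.2 0 0;0.2 0.14 0 0;0 0 0 0;0 0 0 0;0 0 0 0;0 0 0 0;0 0 0 0;0 0 0 0",
)

```text
time_s: 7.7
position: [0.6433, -0.0754, 0.0911]
ee_rot: [[-0.218, 0.976, -0.0], [0.976, 0.218, -0.0], [0.0, -0.0, -1.0]]
wrist_force: [-0.3, 0.6, -0.9]
grip_width: 0.144
```

Run:
```python
from h import *
im={}
im,d=imaging.snapshot("side"); cv2.imwrite("pics/side2.png",im)
print(bot.get_state()["position"],bot.get_state()["wrist_force"])
a=cv2.resize(im[180:250,285:351],(400,424),interpolation=cv2.INTER_CUBIC)
b=cv2.resize(cv2.imread("pics/side0.png")[180:250,285:351],(400,424),interpolation=cv2.INTER_CUBIC)
cv2.imwrite("pics/crop2.png",np.hstack([a,b]))
```

```text
[ 0.6433411  -0.0753702   0.09118974] [ 0.7671186   0.40007892 -0.52439871]
```

View pics/crop2.png

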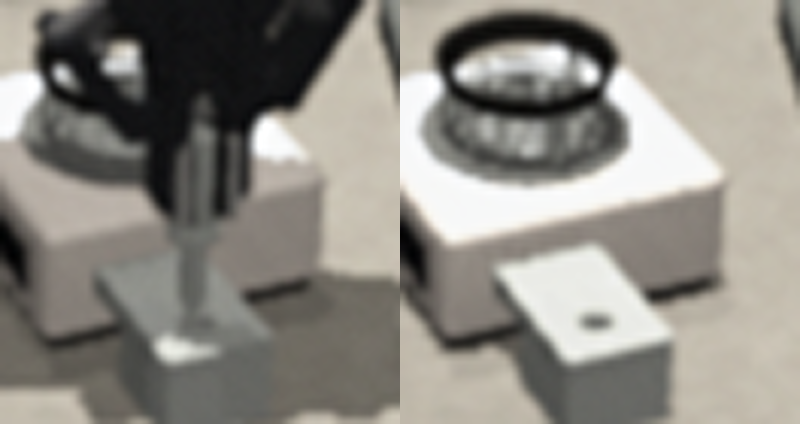

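The foot is at crop (190,316) and the hole at (198,321) with scale 6. Allowing for the foot's height, the pin needs about +2 mm in x and almost nothing in y.

Call:
drive_tool(
  targets="0 0.2 0 0;0 0 0 0;0 0 0.2 0;0 0 0.2 0;0 0 0.2 0;0 0 0.2 0;0 0 0.2 0;0 0 0.2 0;0 0 0 0;0 0 0 0",
)

```text
time_s: 8.58
position: [0.6452, -0.0749, 0.079]
ee_rot: [[-0.218, 0.976, -0.0], [0.976, 0.218, -0.0], [-0.0, -0.0, -1.0]]
wrist_force: [0.2, -0.1, -1.0]
grip_width: 0.152
```

In the hole with no force. Continuing down.

Call:
drive_tool(
  targets="0 0 0.3 0;0 0 0.3 0;0 0 0.3 0;0 0 0.3 0;0 0 0.3 0;0 0 0.3 0;0 0 0.3 0;0 0 0.3 0;0 0 0 0;0 0 0 0",
)

```text
time_s: 9.42
position: [0.6452, -0.0749, 0.0548]
ee_rot: [[-0.218, 0.976, -0.001], [0.976, 0.218, -0.0], [0.0, -0.001, -1.0]]
wrist_force: [-0.2, -1.0, -2.0]
grip_width: 0.144
```

Call:
drive_tool(
  targets="0 0 0.1 0;0 0 0.1 0;0 0 0.1 0;0 0 0.1 0;0 0 0.1 0;0 0 0.1 0;0 0 0.1 0;0 0 0 0;0 0 0 0;0 0 0 0",
)

```text
time_s: 10.25
position: [0.6455, -0.075, 0.0506]
ee_rot: [[-0.218, 0.976, 0.001], [0.976, 0.218, -0.001], [-0.001, 0.001, -1.0]]
wrist_force: [-4.8, -1.9, 11.7]
grip_width: 0.149
```

Call:
drive_tool(
  targets="0 0 0 0;0 0 0 0;0 0 0 0;0 0 0 0;0 0 0 0;0 0 -0.5 0;0 0 -1 0;0 0 -1.5 0;0 0 -2 0;0 0 -2 0",
  jaw=0.4,
)

```text
time_s: 11.08
position: [0.6452, -0.0748, 0.1196]
ee_rot: [[-0.218, 0.976, -0.0], [0.976, 0.218, 0.0], [0.0, -0.0, -1.0]]
wrist_force: [-0.5, 0.0, -0.7]
grip_width: 0.404
```

Call:
drive_tool(
  targets="0 0 -3 0;0 0 -3 0;0 0 -3 0;0 0 0 0;0 -3 0 0;0 -3 0 0;0 -3 0 0;0 -3 0 0;0 0 0 0;0 0 0 0",
  jaw=1,
)

```text
time_s: 11.92
position: [0.5273, -0.1013, 0.2095]
ee_rot: [[-0.217, 0.976, 0.001], [0.976, 0.217, -0.0], [-0.001, 0.001, -1.0]]
wrist_force: [0.1, -0.5, 0.7]
grip_width: 0.998
```

Run:
```python
from h import *
np.set_printoptions(precision=4,suppress=True)
im={}
for n in("top","side"):
    im[n],d=imaging.snapshot(n); cv2.imwrite(f"pics/{n}3.png",im[n])
print(bot.get_state()["position"])
a=cv2.resize(im["side"][170:250,275:355],(400,400),interpolation=cv2.INTER_CUBIC)
b=cv2.resize(im["top"][150:230,240:320+20][:, :100],(400,400*80//100),interpolation=cv2.INTER_CUBIC)
b=np.vstack([b,np.zeros((80,400,3),np.uint8)])
cv2.imwrite("pics/crop3.png",np.hstack([a,b]))
```

```text
[ 0.5294 -0.1013  0.2093]
```

View pics/crop3.png

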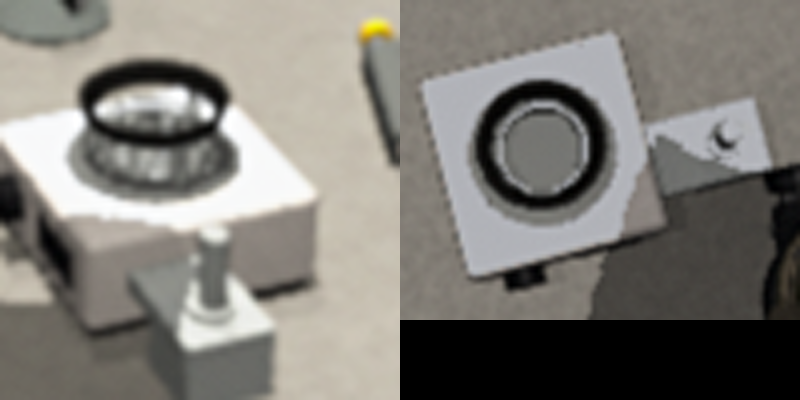

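The pin stands upright in the lug with its collar flat on top (side crop (210,305)). Next I measure the stopper and ring more precisely by dark-blob fits in both views.

Run:
```python
from h import *
np.set_printoptions(precision=4,suppress=True)
t=cv2.imread("pics/top3.png",0);s=cv2.imread("pics/side3.png",0)
def blob(g,u0,v0,u1,v1,th):
    m=np.zeros_like(g); m[v0:v1,u0:u1]=(g[v0:v1,u0:u1]<th)*255
    c=max(cv2.findContours(m,cv2.RETR_EXTERNAL,cv2.CHAIN_APPROX_NONE)[0],key=cv2.contourArea)
    return cv2.fitEllipse(c),cv2.boundingRect(c)
rt=blob(t,252,165,298,210,60);rs=blob(s,285,175,325,204,75);print(rt,rs)
print("ring top",onz("top",rt[0][0],.097),"side",onz("side",rs[0][0],.093))
ft=blob(t,185,256,206,276,60);fs=blob(s,215,138,240,170,60);print(ft,fs)
print("stop top",onz("top",ft[0][0],.15),"stop side",onz("side",(fs[1][0]+fs[1][2]/2,fs[0][0][1]),.144))
```

```text
(((274.8939208984375, 185.77503967285156), (31.079700469970703, 31.64093017578125), 81.46903991699219), (259, 170, 33, 32)) (((306.8134460449219, 191.45709228515625), (16.82372283935547, 30.309823989868164), 104.21488952636719), (291, 182, 30, 22))
ring top [0.6361 0.0426 0.097 ] side [0.6368 0.0321 0.093 ]
(((194.23065185546875, 265.8558654785156), (9.664421081542969, 10.358534812927246), 60.862457275390625), (189, 261, 11, 11)) (((236.86557006835938, 149.51353454589844), (5.296113014221191, 26.741533279418945), 179.65890502929688), (233, 138, 7, 25))
stop top [0.4489 0.2277 0.15  ] stop side [0.4718 0.201  0.144 ]
```

Call:
drive_tool(
  targets="3.5 -0.06 0 0;3.5 -0.06 0 0;3.5 -0.06 0 0;3.5 -0.06 0 0;3.5 -0.06 0 0;3.5 -0.06 0 0;3.5 -0.06 0 0;3.5 -0.06 0 0;3.5 -0.06 0 0;2.2 -0.06 0 0",
)

```text
time_s: 12.85
position: [0.4491, 0.2304, 0.2086]
ee_rot: [[-0.221, 0.975, 0.001], [0.975, 0.221, 0.001], [0.001, 0.001, -1.0]]
wrist_force: [-0.2, 1.1, 0.5]
grip_width: 1.005
```

Call:
drive_tool(
  targets="0 0 0 0;0 0 0 0;0 0 0 0;0 0 0 0;0 0 0 0;0 0 0 0;0 0 0 0;0 0 0 0;0 0 0 0;0 0 0 0",
)

```text
time_s: 13.68
position: [0.449, 0.2263, 0.2083]
ee_rot: [[-0.218, 0.976, 0.0], [0.976, 0.218, -0.0], [-0.0, 0.0, -1.0]]
wrist_force: [-0.2, -0.7, -0.2]
grip_width: 1.003
```

Call:
drive_tool(
  targets="0.07 0.05 0.7 0;0 0 1.4 0;0 0 1.4 0;0 0 1.4 0;0 0 1.4 0;0 0 1.4 0;0 0 1.4 0;0 0 1.4 0;0 0 1 0;0 0 0.5 0",
)

```text
time_s: 14.52
position: [0.4481, 0.2271, 0.0864]
ee_rot: [[-0.218, 0.976, -0.002], [0.976, 0.218, -0.001], [-0.0, -0.003, -1.0]]
wrist_force: [-0.7, 0.4, -0.6]
grip_width: 1.0
```

Call:
drive_tool(
  targets="0 0 0 0;0 0 0 0;0 0 0 0;0 0 0 0;0 0 0 0;0 0 0 0;0 0 0 0;0 0 0 0;0 0 0 0;0 0 0 0",
  jaw=0,
)

```text
time_s: 15.35
position: [0.4499, 0.2276, 0.0892]
ee_rot: [[-0.218, 0.976, 0.002], [0.976, 0.218, 0.0], [0.0, 0.002, -1.0]]
wrist_force: [-1.4, -0.7, 6.4]
grip_width: 0.341
```

Call:
drive_tool(
  targets="0 0 -0.6 0;0 0 -1.2 0;0 0 -1.6 0;0 0 -1.8 0;0 0 -1.8 0;0 0 -1.8 0;0 0 -1.8 0;0 0 -1.4 0;0 0 -1 0;0 0 0 0",
)

```text
time_s: 16.18
position: [0.4501, 0.2276, 0.2202]
ee_rot: [[-0.218, 0.976, 0.003], [0.976, 0.218, 0.001], [0.0, 0.003, -1.0]]
wrist_force: [1.0, -0.5, -2.7]
grip_width: 0.337
```

Call:
drive_tool(
  targets="-0.6 0.39 0 0;-1.2 0.77 0 0;-1.8 1.16 0 0;-2 1.28 0 0;-2 1.28 0 0;-2 1.28 0 0;-2 1.28 0 0;-2 1.28 0 0;-2 1.28 0 0;-2 1.28 0 0",
)

```text
time_s: 17.02
position: [0.5984, 0.0779, 0.2164]
ee_rot: [[-0.217, 0.976, -0.003], [0.976, 0.217, -0.0], [0.0, -0.003, -1.0]]
wrist_force: [0.3, 0.1, -2.6]
grip_width: 0.343
```

Call:
drive_tool(
  targets="-1.8 1.16 0 0;-1.2 0.77 0 0;-0.9 0.6 0 0;-0.6 0.4 0 0;0 0 0 0;0 0 0 0;0 0 0 0;0 0 0 0;0 0 0 0;0 0 0 0",
)

```text
time_s: 17.85
position: [0.6358, 0.0433, 0.2187]
ee_rot: [[-0.219, 0.976, 0.0], [0.976, 0.219, -0.0], [-0.0, 0.0, -1.0]]
wrist_force: [0.4, -0.9, -1.8]
grip_width: 0.338
```

Run:
```python
from h import *
np.set_printoptions(precision=4,suppress=True)
im={}
for n in("top","side"):
    im[n],d=imaging.snapshot(n); cv2.imwrite(f"pics/{n}4.png",im[n])
p=bot.get_state()["position"]; print(p)
a=cv2.resize(im["side"][115:225,265:345],(436,600),interpolation=cv2.INTER_CUBIC)
cv2.imwrite("pics/crop4.png",a)
f=p-[0,0,.0883]
for z in (0,.038,.077):print(z,proj("side",f+[0,0,z]))
print("ring",proj("side",[.6366,.0425,.097]),proj("top",[.6366,.0425,.097]))
```

```text
[0.6359 0.0431 0.2186]
0 [305.8876 176.5595]
0.038 [306.1067 163.1219]
0.077 [306.3386 148.8999]
ring [306.0044 188.0895] [274.9219 185.5744]
```

View pics/crop4.png

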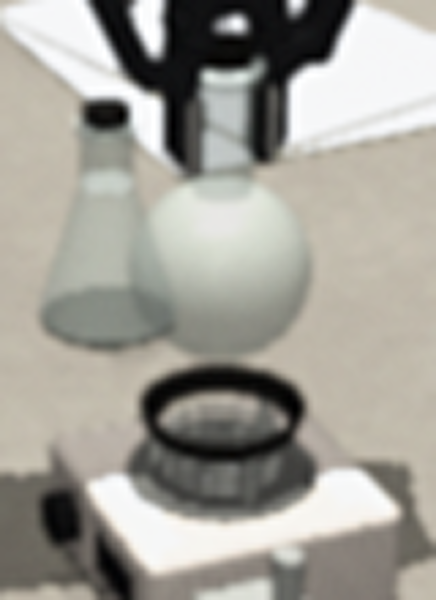

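Flask upright above the ring. Ball centre is about (307,164) and ring centre about (305.8,188), so it sits roughly 1–2 mm right, which is within tolerance. Lowering.

Call:
drive_tool(
  targets="0 -0.05 0.3 0;0 -0.05 0.5 0;0 0 0.6 0;0 0 0.6 0;0 0 0.6 0;0 0 0.6 0;0 0 0.5 0;0 0 0.3 0;0 0 0 0;0 0 0 0",
)

```text
time_s: 18.78
position: [0.6351, 0.0424, 0.1781]
ee_rot: [[-0.218, 0.976, -0.0], [0.976, 0.218, -0.0], [-0.0, -0.0, -1.0]]
wrist_force: [0.3, -0.4, -3.2]
grip_width: 0.343
```

Call:
drive_tool(
  targets="0 0 0.1 0;0 0 0.1 0;0 0 0.1 0;0 0 0.1 0;0 0 0.1 0;0 0 0.1 0;0 0 0.1 0;0 0 0.1 0;0 0 0.1 0;0 0 0.1 0",
)

```text
time_s: 19.62
position: [0.6357, 0.0424, 0.1688]
ee_rot: [[-0.218, 0.976, 0.002], [0.976, 0.218, -0.0], [-0.001, 0.002, -1.0]]
wrist_force: [1.5, 0.1, 3.0]
grip_width: 0.343
```

Call:
drive_tool(
  targets="0 0 0.1 0;0 0 0.1 0;0 0 0.1 0;0 0 0.1 0;0 0 0.1 0;0 0 0.1 0;0 0 0.1 0;0 0 0.1 0;0 0 0.1 0;0 0 0.1 0",
)

```text
time_s: 20.45
position: [0.6362, 0.0426, 0.1593]
ee_rot: [[-0.218, 0.976, 0.003], [0.976, 0.218, 0.0], [-0.0, 0.003, -1.0]]
wrist_force: [1.9, 0.4, 7.4]
grip_width: 0.34
```

Call:
drive_tool(
  targets="0 0 0.1 0;0 0 0.1 0;0 0 0.1 0;0 0 0.1 0;0 0 0.1 0;0 0 0.1 0;0 0 0.1 0;0 0 0.1 0;0 0 0 0;0 0 0 0",
)

```text
time_s: 21.28
position: [0.6364, 0.0425, 0.1525]
ee_rot: [[-0.218, 0.976, 0.004], [0.976, 0.218, -0.0], [-0.001, 0.004, -1.0]]
wrist_force: [-0.2, 0.9, 10.7]
grip_width: 0.34
```

Call:
drive_tool(
  targets="0 0 0.1 0;0 0 0.1 0;0 0 0.1 0;0 0 0.1 0;0 0 0 0;0 0 0 0;0 0 0 0;0 0 0 0;0 0 0 0;0 0 0 0",
)

```text
time_s: 22.12
position: [0.6373, 0.0425, 0.1519]
ee_rot: [[-0.218, 0.976, 0.008], [0.976, 0.218, -0.001], [-0.002, 0.008, -1.0]]
wrist_force: [-3.6, 0.3, 25.9]
grip_width: 0.34
```

Run:
```python
from h import *
np.set_printoptions(precision=4,suppress=True)
im={}
for n in("top","side"):
    im[n],d=imaging.snapshot(n); cv2.imwrite(f"pics/{n}5.png",im[n])
s=bot.get_state(); print(s["position"],s["wrist_force"],s["time_s"])
a=cv2.resize(im["side"][125:245,255:375],(600,600),interpolation=cv2.INTER_CUBIC)
cv2.imwrite("pics/crop5.png",a)
```

```text
[0.6373 0.0425 0.1519] [-4.1872 -0.1382 25.6384] 22.2167
```

View pics/crop5.png

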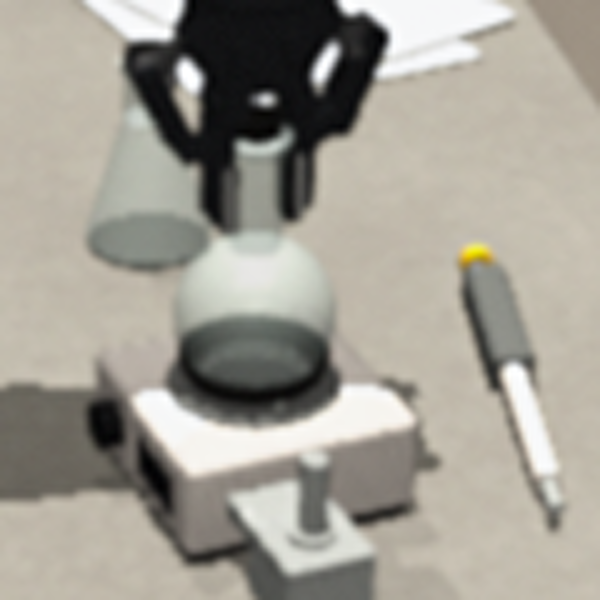

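The flask sits upright in the ring, and the ring is right down (crop (255,360)). The pin is home (315,500). Force jumped from 10.7 N to 25.9 N over 0.6 mm of travel, so the ring is on its stop.

```bash
python3 -c "
from cell import bot
bot.close_job(); s=bot.get_state(); print(s['time_s'],s['position'],s['wrist_force'],s['grip_width'])"
```

```text
the job is handed in; nothing more can be done
the job is handed in; nothing more can be done
```

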